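# Bring a ring to the inspection camera and take its picture

## Robot

A 7-joint arm with a two-finger parallel gripper is mounted at the origin on the work surface. World frame = base frame: x ahead of the robot, y to its left, z up, the work surface at z = 0. Lengths are in m, angles in rad, forces in N, time in s.
With the tool pointing down it reaches from about 0.4 to 0.85 m from the base axis. Payload 4.5 kg.
Tool frame: the origin (TCP) lies at the centre of the arm's flange, where the gripper is bolted on; the fingertips stand nose_length ahead of it and the grasp point (between the pads) lies 147 mm ahead of it (nose_length is the distance from the TCP to the fingertips, in m); z points along the fingers, y is the line along which they close (so a half turn about z gives the same grasp; the last joint's range is limited). The gripper opens to 88 mm and grips with 3 to 60 N. Pads are 18 mm wide; open, the fingers measure 123 mm over their backs; the gripper's body (75 mm by 187 mm) begins 45 mm behind the grasp point.
Start: joints at [1.209, 0.689, -0.195, 1.565, 0.157, 0.902, -0.215], TCP at [0.241, -0.577, 0.405] pointing down, gripper open.
Joint ranges: [-3.01, 3.01], [-0.46, 2.08], [-1.47, 1.51], [0.13, 2.56], [-1, 4.14], [0.04, 2.09], [-2.66, 2.66]. Speed limits (rad/s): [2.57, 2.57, 3.14, 3.14, 3.14, 3.14, 3.14].

## Interface

Orientations are given as a unit quaternion [x, y, z, w].
In Python, from plant import * gives the robot as it stands.
- The arm moves only by the tool play_rows, never from a script. Its argument "rows" is a list that holds one entry, the list of rows, each a list of 6 numbers: the shift along the tool's x, y, z normalised to -1 to 1, where 1 is 0.5 m, then the turn, a rotation vector about the tool's x, y, z normalised to -1 to 1, where 1 is 0.5 rad. A call has 1 to 20 rows; each row is the pose to reach, as a shift and turn from the pose commanded when the call began, along the tool's axes at that moment; what a row does not reach only later rows make up. A row lasts 1/12 s, in which the tool goes at most 41.7 mm and 7.16 degrees, less where a joint would pass 70% of its speed; a pose out of reach is approached as far as the arm can. A call with a number of a shift or a turn outside -1 to 1 is refused whole. A call with a gripper value outside its range is refused whole. "claw" is the closure, from 0 (fully open) to 1 (shut), set as the call begins (left out, the last holds). The fingers move at their own pace and stop on an object; "squeeze" is the grip in N (left out, the last holds). Time passes only in rows, so rows that repeat a pose let the fingers close. It gives the time, the measured TCP pose, the force, the opening and the grip force at its end, in the units of the state.
- get_state(): the state, without advancing time (a new reading comes with each control period).
- snapshot(name): name is "scene" or "top" or "wrist"; returns a dict with "pixels" (400x640x3 uint8, blue, green, red), "camera_matrix" (3x3 intrinsics, pixels), "world_to_cam" (4x4, takes a point from world to camera coordinates); the wrist camera has in their place "mount" (4x4, takes a point from camera to tool coordinates, whose origin is the TCP and whose axes are the flange's). Camera axes: x right, y down, z forward; pixel columns grow to the right and rows downward; lengths in m; the calibration is good to about 2 mm. A picture is of the moment at which its call begins: read the wrist's pose just before it. There is no depth.
- finish_job(): hands the job in; it is judged then, once.
The state is a dict: "clock": time; "q": joint angles; "qd": joint speeds; "joint_torque": joint torques, N m; "tool_pos": TCP position; "eef_rot": TCP orientation; "contact_force": force on the tool from outside, world axes, zero at the start; "moment": the same for the moment, N m; "opening": opening from 0.0 (shut) to 1.0 (fully open); "finger_force": force on a finger pad.
Only numpy, scipy, OpenCV 4.12 (cv2) and the standard library are available. Lean on these libraries where they do the work, as an engineer would, in place of code of your own. Each camera call takes 0.05 s, during which the arm holds its last target. There are 200 camera calls.

## Task

Push the ring holder with the fingertips along the L-shaped slot of the inspection stage: along the first leg to the corner, round it, and along the second leg until it is fully home at the end in front of the camera. Do not lift or tip the holder; it stays flat with its pin in the slot. Only then press the shutter button fully down and let it come back up, and leave the other things on the table alone.

Things in the scene. Friction and masses are not known exactly. Their poses are not given: they have to be found in the camera images.
- stage: inspection stage, fixed: level aluminium plate, upper face 24 mm above the table, with an L-shaped slot 15 mm wide, 16 mm deep. Origin: on the table. In its axes (mm) the plate spans x -100 to 100, y -110 to 100; slot centre line: (-55,-45), along +x to corner (45,-45), along +y to end (45,55). Its +x points away from the robot within about 20 degrees
- slot_corner (a point): the corner of the slot's centre line, level with the plate's upper face; the holder's centre when its pin is in the corner. The slot's ends and corner are hard stops; with 1.5 mm of play the pin can go that much past this point
- slot_end (a point): the far end of the slot's centre line, in front of the camera, level with the plate's upper face; the holder's centre when it is home (its pin meets the hard stop up to 1.5 mm past this point)
- lens (a point): front of the lens of the dark inspection camera fixed to the stage beyond the slot's end, 72 mm above the table; the camera lies behind it on the stage's +y side, 56 mm wide, its top 93 mm above the table
- carrier: ring holder, loose, 0.25 to 0.5 kg: steel disc 60 mm across, 18 mm thick, flat on the plate, with a 16 mm post and a ring standing on edge on it (top 63 mm above the plate); a 12 mm pin, 12 mm long, under its centre runs in the slot. Starts in the first leg; slides with dry friction of about 1 to 4 N, may turn about the pin. Origin: centre of the disc's underside
- shutter_top (a point): centre of the top face of the shutter button: a round steel push button 30 mm across in a black housing on the stage plate, inside the bend of the L, at (-55, 55) mm in the stage's axes; pressed straight down
- shutter (a joint): travel of the shutter button in m: 0 released, 0.006 fully down (a spring, about 5 N when fully down); it returns by itself
- spare_holder: spare ring holder without a pin, smaller: steel disc 42 mm across and 12 mm thick with a post and ring, 57 mm tall, standing on the table beside the stage; origin at its underside; to be left alone
- loupe: black eye loupe, 36 mm across and 36 mm tall, standing on the table beside the stage; origin at its underside; to be left alone
- jar: glass jar with steel cap, 44 mm across, 55 mm tall, standing on the table beyond the stage; origin at its underside; to be left alone
- bench_block: steel bench block, 60 x 60 x 20 mm, on the table to the left of the stage, on the robot's side; origin at its underside; to be left alone
- dish: shallow steel dish, 70 mm across, 25 mm tall, on the table beyond the stage; origin at its underside; to be left alone
- pliers: small pliers with green handles, about 130 mm long, 10 mm tall, lying on the table on the right; origin at its underside; to be left alone
- file: hand tool with wooden handle, lying on the table on the right; origin at its underside; to be left alone
Not all that is in view belongs to the job. Leave any orange look-alike of the carrier alone.

How it is judged:
By the outcome, as a careful person would: the job done as asked, in the order asked, and still so for the second after the job is handed in, with the robot touching nothing.
It also fails if it takes over 51 s, if anything falls off the work surface, if the arm or the gripper's body presses on something with over 40 N, if the wrist force passes 120 N, or if a joint passes its speed limit or range.

## Working session

There is one attempt and no reset: what is moved stays moved. The work goes in short steps, Python scripts to look and compute and a tool call to move; the robot and the scene stay as the last step left them, time stands still between calls to the robot, and variables do not carry over. Pictures are saved under pics/ and viewed, at most 10 in all, crops included, and the job is handed in when it is done.

Besides the shell and the picture viewer there is one more tool, called after "Request:" by a JSON object that holds its "op" and its "data", one argument or row to a line. play_rows: Moves the arm, as the interface text tells. Its arguments: {"type":"object","properties":{"rows":{"type":"array"},"claw":{"type":"number"},"squeeze":{"type":"number"}},"required":["rows"]}

```bash
mkdir -p pics; ls
python3 - <<'E'
from plant import *
import cv2,pickle
d={}
for n in("scene","top"):
    s=snapshot(n);d[n]=s;cv2.imwrite(f"pics/{n}0.png",s["pixels"])
    print(n,s["camera_matrix"],s["world_to_cam"])
pickle.dump(d,open("d.pkl","wb"))
st=get_state();print(st)
try: print(nose_length)
except Exception as e: print(e)
E
```

```text
pics
scene [[394.17053949   0.         317.03366101]
 [  0.         394.17053949 198.07813174]
 [  0.           0.           1.        ]] [[ 0.83455108  0.55060719 -0.01887392 -0.40194847]
 [ 0.38764388 -0.61120251 -0.69004617 -0.2345295 ]
 [-0.39148017  0.56856241 -0.72351922  1.24869763]
 [ 0.          0.          0.          1.        ]]
top [[429.41897276   0.         319.10850261]
 [  0.         429.41897276 202.72617739]
 [  0.           0.           1.        ]] [[ 0.0208467  -0.99974608  0.00855518 -0.11773265]
 [-0.98763916 -0.02192239 -0.15520403  0.55534767]
 [ 0.15535217 -0.00521394 -0.98784539  0.89830322]
 [ 0.          0.          0.          1.        ]]
{'clock': 0.1, 'q': array([ 1.20880957,  0.68990097, -0.19452081,  1.56618918,  0.1572925 ,
        0.90253182, -0.21507502]), 'qd': array([-0.00119115, -0.00164088,  0.0008066 , -0.00305529, -0.00116625,
       -0.0001277 , -0.00012372]), 'joint_torque': array([-3.34018689e-03, -5.28504145e+01, -1.27165888e+00, -1.53837615e+01,
       -5.26222587e-02,  2.02019452e-03,  5.22093114e-05]), 'tool_pos': array([ 0.24082901, -0.57643246,  0.40400306]), 'eef_rot': array([ 9.80473652e-01,  1.96648786e-01, -2.17512574e-04, -7.90314939e-04]), 'contact_force': array([0.22319886, 0.70861123, 0.17061238]), 'moment': array([ 0.0382466 , -0.07206176,  0.00662424]), 'finger_force': 0.0, 'opening': 1.0010682532219677}
0.166
```

View pics/top0.png

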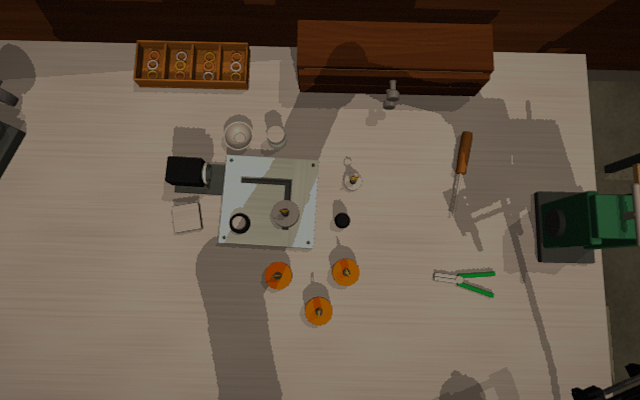

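View pics/scene0.png

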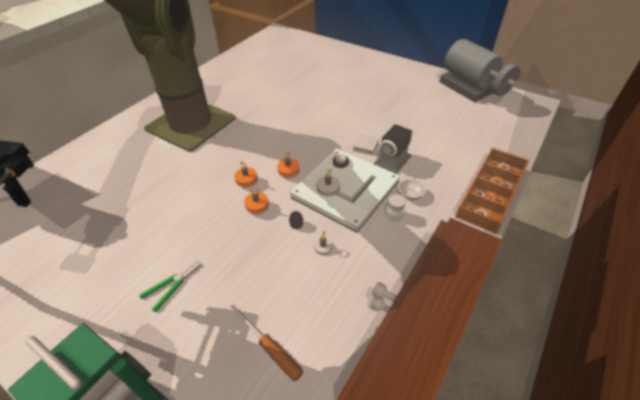

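The top view shows the grey carrier on the stage at (285,212), the button at (240,223), the slot corner near (289,181) and its end near (242,181). The three orange discs at (278,276), (346,272) and (319,311) are decoys. The grey disc with its pin in the slot fits the carrier. The white one at (352,181) on the table is the spare. I'll confirm this in a crop.

```bash
cat > h.py <<'E'
import numpy as np,cv2,pickle
def ray(s,uv,z):
    K=s["camera_matrix"];T=s["world_to_cam"];R=T[:3,:3];c=-R.T@T[:3,3]
    d=R.T@np.linalg.inv(K)@np.array([uv[0],uv[1],1.]);return c+d*(z-c[2])/d[2]
def proj(s,p):
    q=s["world_to_cam"][:3,:3]@p+s["world_to_cam"][:3,3];q=s["camera_matrix"]@q;return q[:2]/q[2]
E
python3 - <<'E'
from h import *
d=pickle.load(open("d.pkl","rb"));s=d["top"];im=s["pixels"]
hsv=cv2.cvtColor(im,cv2.COLOR_BGR2HSV)
b,g,r=[im[...,i].astype(int) for i in range(3)]
m=((b-r>-12)&(g>110)).astype(np.uint8)*255
m[:150]=0;m[255:]=0;m[:,:205]=0;m[:,330:]=0
m=cv2.morphologyEx(m,cv2.MORPH_OPEN,np.ones((3,3)))
cs,_=cv2.findContours(m,0,2);c=max(cs,key=cv2.contourArea)
rect=cv2.minAreaRect(c);bp=cv2.boxPoints(rect);print(rect,bp)
W=np.array([ray(s,p,.024) for p in cv2.convexHull(c)[:,0]])[:,:2].astype(np.float32)
rw=cv2.minAreaRect(W*1000);print("world rect",rw)
print(im[230,300],im[200,240],im[300,200])
crop=im[140:260,160:370];crop=cv2.resize(crop,None,fx=3.8,fy=3.8,interpolation=cv2.INTER_CUBIC)
cv2.imwrite("pics/crop.png",crop)
E
```

```text
((245.0272979736328, 199.551025390625), (46.075069427490234, 89.51728820800781), 5.5275397300720215) [[217.78555 241.88248]
 [226.40823 152.78143]
 [272.26904 157.21957]
 [263.64636 246.32062]]
world rect ((566.1075439453125, 59.35108947753906), (104.87581634521484, 199.5868377685547), 87.74794006347656)
[140 147 143] [140 147 143] [110 127 142]
```

View pics/crop.png

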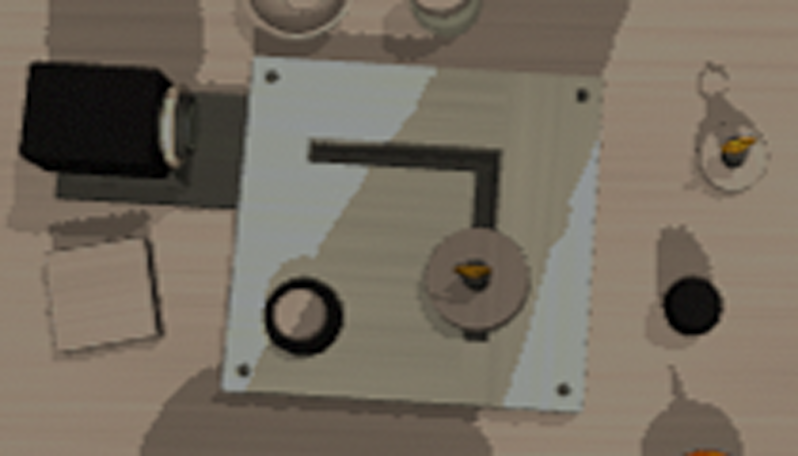

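The crop confirms it: the grey disc, centred at crop (476,280), covers the slot and is the carrier. The orange discs stand off the stage. The camera sits at the left end of the slot and the button is at crop (302,315).

```bash
cat >> h.py <<'E'
def fit(A,B): # rigid 2D A->B
    a=A.mean(0);b=B.mean(0);H=(A-a).T@(B-b);th=np.arctan2(H[0,1]-H[1,0],H[0,0]+H[1,1])
    R=np.array([[np.cos(th),-np.sin(th)],[np.sin(th),np.cos(th)]]);return th,R,b-R@a
E
python3 - <<'E'
from h import *
d=pickle.load(open("d.pkl","rb"));s=d["top"]
f=lambda U:((np.array(U)+.5)/3.8-.5)+[160,140]
A=np.array([[100,100],[100,-110],[-100,-110],[-100,100],[52.5,-52.5],[52.5,62.5]])/1000
B=np.array([ray(s,f(u),.024)[:2] for u in [(253,56),(603,75),(582,411),(221,390),(501,151),(309,140)]])
th,R,t=fit(A,B);print("th deg",np.degrees(th),"t",t,"res mm",(A@R.T+t-B)*1000)
S=lambda p:R.T@(np.array(p)-t)*1000
for z in(.042,):print("disc stage",S(ray(s,f((477,280)),z)[:2]))
# button height: triangulate along known xy
for z in(.03,.04,.05,.06):print(z,S(ray(s,f((300,315)),z)[:2]), proj(d["scene"],np.append(R@[-.055,.055]+t,z)),proj(s,np.append(R@[-.055,.055]+t,z)),f((300,315)))
np.savez("st.npz",th=th,R=R,t=t)
for n,p in dict(start=(-.055,-.045),corner=(.045,-.045),end=(.045,.055),btn=(-.055,.055)).items():print(n,R@p+t)
im=d["scene"]["pixels"][130:240,280:430];cv2.imwrite("pics/sc.png",cv2.resize(im,None,fx=5,fy=5,interpolation=2))
E
```

```text
th deg -2.0927942204808394 t [0.56356966 0.01182569] res mm [[-0.4602026   0.1693618 ]
 [-1.26418343  0.22102035]
 [-0.41981181 -0.41705706]
 [-0.42238304 -0.19876499]
 [ 1.22708079 -0.22042022]
 [ 1.3395001   0.44586012]]
disc stage [-29.00739983 -44.88609819]
0.03 [-53.93473389  57.19585502] [339.76969625 161.35164405] [239.53048418 223.06353643] [238.57894737 222.52631579]
0.04 [-54.93024964  55.33949931] [339.8547823  158.53224186] [238.73137402 222.56705977] [238.57894737 222.52631579]
0.05 [-55.92576539  53.48314359] [339.941039   155.67404895] [237.91524873 222.06001184] [238.57894737 222.52631579]
0.06 [-56.92128115  51.62678788] [340.02849068 152.7762592 ] [237.08155904 221.54205136] [238.57894737 222.52631579]
start [ 0.50696304 -0.03113581]
corner [ 0.60689633 -0.03478761]
end [0.61054814 0.06514569]
btn [0.51061484 0.06879749]
```

View pics/sc.png

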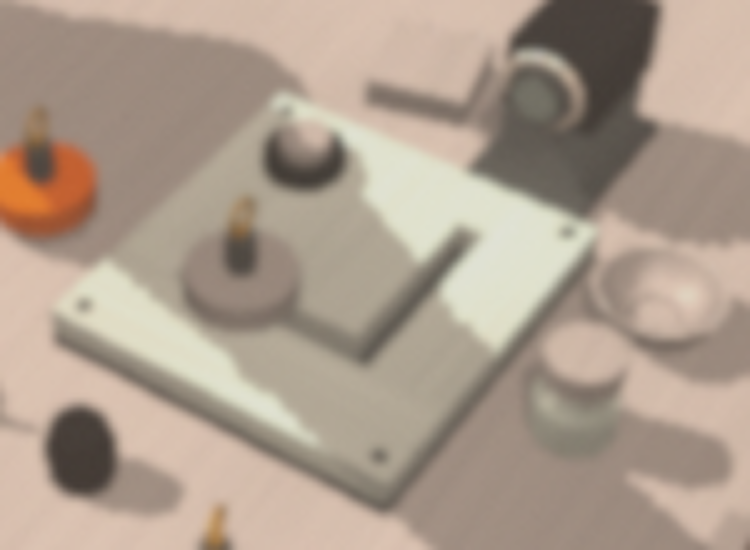

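```bash
cat > go.py <<'E'
# usage: go.py  sx sy tipz(mm, stage frame)  -> normalised row from the measured pose; desired yaw: tool y along stage x
import sys
from plant import *
from h import *
from scipy.spatial.transform import Rotation as Ro
S=np.load("st.npz");R,t,th=S["R"],S["t"],float(S["th"])
st=get_state();p=st["tool_pos"];Q=Ro.from_quat(st["eef_rot"])
tip=p+Q.apply([0,0,nose_length])
want=Ro.from_matrix(np.array([[-np.sin(th)*-1*-1,0,0],[0,0,0],[0,0,0]])+0) if 0 else None
yx=np.array([np.cos(th),np.sin(th),0]);z=np.array([0,0,-1.]);x=np.cross(yx,z)
W=Ro.from_matrix(np.c_[x,yx,z])
rv=(Q.inv()*W).as_rotvec()/.5
print("t",round(st["clock"],2),"tip stage mm",(R.T@(tip[:2]-t)*1000).round(1),"z",round(tip[2]*1e3,1),"F stage",(R.T@st["contact_force"][:2]).round(2),st["contact_force"][2].round(2),"op",round(st["opening"],2))
print("turn to want",rv.round(3))
for a in sys.argv[1:]:
    v=np.array([float(k) for k in a.split(",")])/1000
    g=np.append(R@v[:2]+t,v[2])-W.apply([0,0,nose_length])
    print(a,(Q.inv().apply(g-p)/.5).round(4))
E
python3 go.py -105,-45,238
```

```text
t 0.1 tip stage mm [-301.2 -599.4] z 238.0 F stage [0.2  0.72] 0.17 op 1.0
turn to want [-3.000e-03 -2.000e-03 -2.277e+00]
-105,-45,238 [ 0.8209 -0.8429  0.0013]
```

Request:
{"op": "play_rows", "data": {
  "rows": [
    [[0.822,-0.844,0,0,0,-1],[0.822,-0.844,0,0,0,-1],[0.822,-0.844,0,0,0,-1],[0.822,-0.844,0,0,0,-1],[0.822,-0.844,0,0,0,-1],[0.822,-0.844,0,0,0,-1],[0.822,-0.844,0,0,0,-1],[0.822,-0.844,0,0,0,-1],[0.822,-0.844,0,0,0,-1],[0.822,-0.844,0,0,0,-1],[0.822,-0.844,0,0,0,-1],[0.822,-0.844,0,0,0,-1],[0.822,-0.844,0,0,0,-1],[0.822,-0.844,0,0,0,-1],[0.822,-0.844,0,0,0,-1],[0.822,-0.844,0,0,0,-1],[0.822,-0.844,0,0,0,-1],[0.822,-0.844,0,0,0,-1]]
  ],
  "claw": 1,
  "squeeze": 30
}}

```text
clock: 1.6
tool_pos: [0.4568, -0.0306, 0.4044]
eef_rot: [0.902, 0.432, -0.001, 0.0]
contact_force: [-0.6, 0.1, -0.0]
opening: 0.007
finger_force: 0.0
```

```bash
python3 go.py -105,-45,100
```

```text
t 1.6 tip stage mm [-105.4  -46.6] z 238.4 F stage [-0.59  0.09] -0.05 op 0.01
turn to want [-0.002  0.004 -1.283]
-105,-45,100 [ 0.0029 -0.0012  0.2768]
```

Request:
{"op": "play_rows", "data": {
  "rows": [
    [[0.003,-0.001,0.2,0,0,-0.64],[0.003,-0.001,0.2,0,0,-1],[0.003,-0.001,0.2,0,0,-1],[0.003,-0.001,0.2,0,0,-1],[0.003,-0.001,0.2,0,0,-1],[0.003,-0.001,0.2,0,0,-1]]
  ]
}}

```text
clock: 2.1
tool_pos: [0.4578, -0.0291, 0.3047]
eef_rot: [0.768, 0.64, -0.0, -0.0]
contact_force: [-0.5, 0.5, 0.0]
opening: 0.005
finger_force: 0.0
```

```bash
python3 go.py -105,-45,60  -105,-45,35
```

```text
t 2.1 tip stage mm [-104.3  -44.9] z 138.7 F stage [-0.52  0.46] 0.05 op 0.0
turn to want [-0.001  0.001 -0.29 ]
-105,-45,60 [-0.0005 -0.0013  0.1573]
-105,-45,35 [-0.0005 -0.0013  0.2073]
```

Request:
{"op": "play_rows", "data": {
  "rows": [
    [[0,-0.001,0.08,0,0,-0.29],[0,-0.001,0.14,0,0,-0.29],[0,-0.001,0.18,0,0,-0.29],[0,-0.001,0.207,0,0,-0.29],[0,-0.001,0.207,0,0,-0.29],[0,-0.001,0.207,0,0,-0.29],[0,-0.001,0.207,0,0,-0.29]]
  ]
}}

```text
clock: 2.68
tool_pos: [0.458, -0.0277, 0.2024]
eef_rot: [0.718, 0.696, 0.001, 0.001]
contact_force: [0.0, 0.2, -0.1]
opening: 0.005
finger_force: 0.0
```

```bash
python3 go.py -80,-45,35 -77,-45,35 -10,-45,35; python3 -c "
from plant import *
import cv2
a=[]
for n,(y,x) in dict(top=(140,190),scene=(120,270)).items():
    s=snapshot(n)['pixels'][y:y+120,x:x+170];a.append(cv2.resize(s,None,fx=2.3,fy=2.3,interpolation=2))
cv2.imwrite('pics/p1.png',cv2.hconcat(a))"
```

```text
t 2.68 tip stage mm [-103.7  -43.4] z 36.4 F stage [0.01 0.19] -0.07 op 0.01
turn to want [0.004 0.    0.009]
-80,-45,35 [-0.0034  0.0481  0.0028]
-77,-45,35 [-0.0035  0.0541  0.0028]
-10,-45,35 [-0.004   0.1881  0.0031]
```

View pics/p1.png

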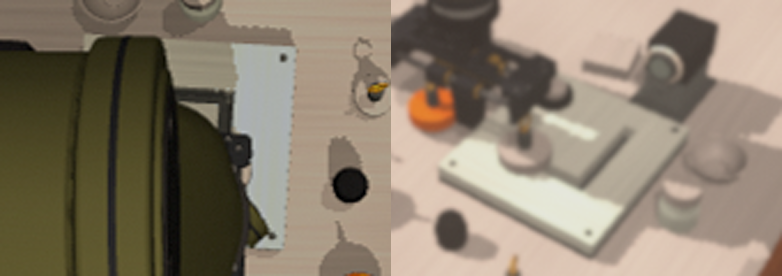

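The top view is blocked by the arm. The scene view shows the closed fingers behind the disc, clear of it. Next I push along the first leg.

Request:
{"op": "play_rows", "data": {
  "rows": [
    [[-0.002,0.02,0.002,0,0,0.01],[-0.003,0.04,0.002,0,0,0.01],[-0.004,0.05,0.002,0,0,0.01],[-0.004,0.06,0.002,0,0,0.01],[-0.004,0.07,0.002,0,0,0.01],[-0.004,0.08,0.002,0,0,0.01],[-0.004,0.09,0.002,0,0,0.01],[-0.004,0.1,0.002,0,0,0.01],[-0.004,0.11,0.002,0,0,0.01],[-0.004,0.12,0.002,0,0,0.01],[-0.004,0.13,0.002,0,0,0.01],[-0.004,0.14,0.002,0,0,0.01],[-0.004,0.15,0.002,0,0,0.01],[-0.004,0.16,0.002,0,0,0.01],[-0.004,0.16,0.002,0,0,0.01],[-0.004,0.16,0.002,0,0,0.01]]
  ]
}}

```text
clock: 4.12
tool_pos: [0.5374, -0.0319, 0.2002]
eef_rot: [0.719, 0.695, -0.0, -0.0]
contact_force: [-0.8, -0.3, 1.3]
opening: 0.01
finger_force: 0.9
```

```bash
python3 go.py -8,-45,35 -2,-45,35;python3 -c "
from plant import *
import cv2
a=[]
for n,(y,x) in dict(scene=(120,270)).items():
    s=snapshot(n)['pixels'][y:y+120,x:x+170];a.append(cv2.resize(s,None,fx=4,fy=4,interpolation=2))
cv2.imwrite('pics/p2.png',cv2.hconcat(a))"
```

```text
t 4.12 tip stage mm [-24.6 -44.6] z 34.2 F stage [-0.79 -0.37] 1.34 op 0.01
turn to want [-0.     0.     0.002]
-8,-45,35 [-0.0008  0.0332 -0.0017]
-2,-45,35 [-0.0008  0.0452 -0.0017]
```

View pics/p2.png

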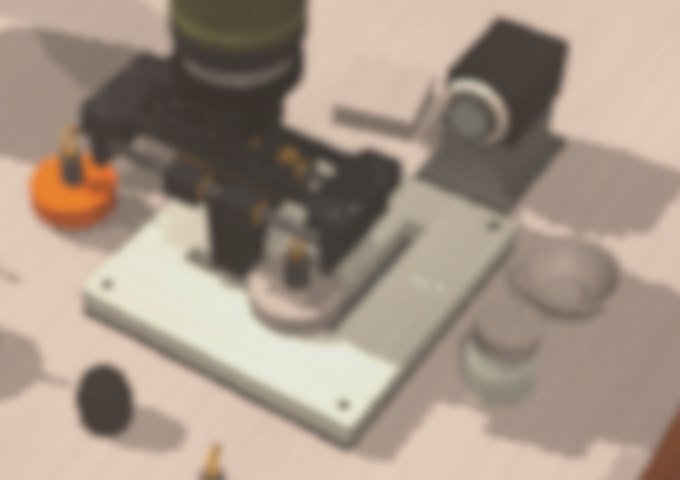

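Pushing works: the disc moved ahead of the fingers, to crop (298,298). I'll go on to the corner, slowing down.

Request:
{"op": "play_rows", "data": {
  "rows": [
    [[-0.001,0.008,-0.001,0,0,0],[-0.001,0.016,-0.001,0,0,0],[-0.001,0.024,-0.001,0,0,0],[-0.001,0.03,-0.001,0,0,0],[-0.001,0.034,-0.001,0,0,0],[-0.001,0.037,-0.001,0,0,0],[-0.001,0.039,-0.001,0,0,0],[-0.001,0.039,-0.001,0,0,0]]
  ]
}}

```text
clock: 4.83
tool_pos: [0.5572, -0.0329, 0.2007]
eef_rot: [0.719, 0.695, 0.0, 0.0]
contact_force: [-2.5, -0.3, -0.5]
opening: 0.007
finger_force: 0.5
```

```bash
python3 go.py -2,-45,35;python3 -c "
from plant import *
from h import *
s=snapshot('scene')
S=np.load('st.npz')
for sx in(35,40,45,47):print(sx,(proj(s,np.append(S['R']@[sx/1e3,-.045]+S['t'],.042))-[270,120])*4)
cv2.imwrite('pics/p3.png',cv2.resize(s['pixels'][120:240,270:440],None,fx=4,fy=4,interpolation=2))"
```

```text
t 4.83 tip stage mm [ -4.6 -44.9] z 34.7 F stage [-2.49 -0.41] -0.48 op 0.01
turn to want [ 0.001 -0.     0.003]
-2,-45,35 [-0.0002  0.0055 -0.0005]
35 [313.0383525  294.19973306]
40 [319.96823646 297.51495036]
45 [326.92783067 300.84438087]
47 [329.72003007 302.18015327]
```

View pics/p3.png

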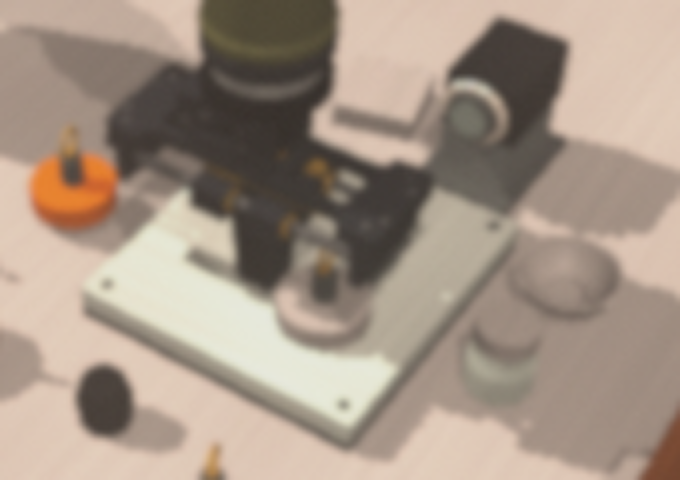

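The disc is at about crop (322,303), a few mm short of the corner. I'll creep forward until the stop is felt.

Request:
{"op": "play_rows", "data": {
  "rows": [
    [[0,0.003,-0.001,0,0,0],[0,0.005,-0.001,0,0,0],[0,0.007,-0.001,0,0,0],[0,0.009,-0.001,0,0,0],[0,0.01,-0.001,0,0,0],[0,0.01,-0.001,0,0,0]]
  ]
}}

```text
clock: 5.38
tool_pos: [0.562, -0.033, 0.2012]
eef_rot: [0.719, 0.695, 0.0, 0.0]
contact_force: [-1.9, 0.4, -0.4]
opening: 0.006
finger_force: 0.9
```

```bash
python3 go.py -2,-45,35
```

```text
t 5.38 tip stage mm [  0.1 -44.9] z 35.2 F stage [-1.93  0.36] -0.39 op 0.01
turn to want [0.    0.    0.003]
-2,-45,35 [-0.0002 -0.0042  0.0005]
```

Request:
{"op": "play_rows", "data": {
  "rows": [
    [[0,0.002,0,0,0,0],[0,0.004,0,0,0,0],[0,0.006,0,0,0,0],[0,0.006,0,0,0,0]]
  ]
}}

```text
clock: 5.72
tool_pos: [0.5647, -0.0331, 0.2012]
eef_rot: [0.719, 0.695, -0.0, -0.0]
contact_force: [-3.8, 0.6, 1.1]
opening: 0.005
finger_force: 1.7
```

```bash
python3 go.py -2,-45,35
```

```text
t 5.72 tip stage mm [  2.6 -44.9] z 35.2 F stage [-3.82  0.47] 1.11 op 0.0
turn to want [-0.002  0.     0.003]
-2,-45,35 [-0.0003 -0.0096  0.0003]
```

Request:
{"op": "play_rows", "data": {
  "rows": [
    [[0,0.002,0,0,0,0],[0,0.004,0,0,0,0],[0,0.006,0,0,0,0],[0,0.006,0,0,0,0]]
  ]
}}

```text
clock: 6.05
tool_pos: [0.5658, -0.0331, 0.201]
eef_rot: [0.719, 0.695, -0.002, -0.002]
contact_force: [-8.4, 0.8, 5.3]
opening: 0.005
finger_force: 4.6
```

```bash
python3 go.py -2,-45,35
```

```text
t 6.05 tip stage mm [  2.9 -45. ] z 35.0 F stage [-8.43  0.46] 5.26 op 0.01
turn to want [-0.012  0.002  0.004]
-2,-45,35 [-0.0004 -0.0117  0.0001]
```

The stop is felt at the corner (8 N). Next I back off, go around to the -y side at low height, and line up behind the disc.

Request:
{"op": "play_rows", "data": {
  "rows": [
    [[0,-0.02,0,0,0,0],[0,-0.05,0,0,0,0],[0,-0.05,0,0,0,0],[-0.05,-0.05,0,0,0,0],[-0.11,-0.05,0,0,0,0],[-0.12,-0.05,0,0,0,0],[-0.12,-0.05,0,0,0,0],[-0.12,0.02,0,0,0,0],[-0.12,0.08,0,0,0,0],[-0.12,0.082,0,0,0,0],[-0.12,0.082,0,0,0,0],[-0.12,0.082,0,0,0,0]]
  ]
}}

```text
clock: 7.05
tool_pos: [0.6067, -0.0935, 0.2011]
eef_rot: [0.719, 0.695, 0.0, -0.0]
contact_force: [-0.7, -0.7, 0.0]
opening: 0.003
finger_force: 0.0
```

```bash
python3 go.py 45,-90,35 45,0,35;python3 -c "
from plant import *
from h import *
s=snapshot('scene')
cv2.imwrite('pics/p4.png',cv2.resize(s['pixels'][120:240,270:440],None,fx=4,fy=4,interpolation=2))"
```

```text
t 7.05 tip stage mm [  46.9 -103.5] z 35.1 F stage [-0.68 -0.72] 0.02 op 0.0
turn to want [-0.001 -0.002  0.006]
45,-90,35 [ 0.0273 -0.0038  0.0002]
45,0,35 [ 0.2073 -0.0033  0.0003]
```

View pics/p4.png

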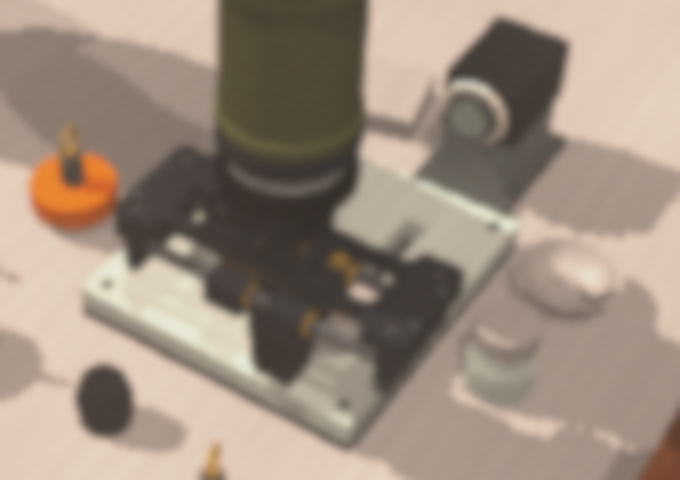

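The fingers now stand on the -y side of the disc. I'll push along the second leg.

Request:
{"op": "play_rows", "data": {
  "rows": [
    [[0.015,-0.003,0,0,0,0],[0.028,-0.003,0,0,0,0],[0.036,-0.003,0,0,0,0],[0.044,-0.003,0,0,0,0],[0.052,-0.003,0,0,0,0],[0.062,-0.003,0,0,0,0],[0.072,-0.003,0,0,0,0],[0.082,-0.003,0,0,0,0],[0.092,-0.003,0,0,0,0],[0.102,-0.003,0,0,0,0],[0.112,-0.003,0,0,0,0],[0.122,-0.003,0,0,0,0],[0.132,-0.003,0,0,0,0],[0.142,-0.003,0,0,0,0],[0.152,-0.003,0,0,0,0],[0.162,-0.003,0,0,0,0],[0.172,-0.003,0,0,0,0],[0.182,-0.003,0,0,0,0],[0.182,-0.003,0,0,0,0]]
  ]
}}

```text
clock: 8.68
tool_pos: [0.6085, -0.0017, 0.2013]
eef_rot: [0.719, 0.695, 0.001, -0.001]
contact_force: [0.3, -1.0, 1.1]
opening: 0.004
finger_force: 0.5
```

```bash
python3 go.py 45,10,35 45,16,35
```

```text
t 8.68 tip stage mm [ 45.4 -11.5] z 35.3 F stage [ 0.3  -1.01] 1.13 op 0.0
turn to want [ 0.001 -0.004  0.007]
45,10,35 [ 0.0437 -0.0006  0.0006]
45,16,35 [ 0.0557 -0.0006  0.0006]
```

Request:
{"op": "play_rows", "data": {
  "rows": [
    [[0.01,0,0,0,0,0],[0.018,0,0,0,0,0],[0.026,0,0,0,0,0],[0.034,0,0,0,0,0],[0.04,0,0,0,0,0],[0.044,0,0,0,0,0],[0.047,0,0,0,0,0],[0.05,0,0,0,0,0],[0.05,0,0,0,0,0]]
  ]
}}

```text
clock: 9.43
tool_pos: [0.6093, 0.0217, 0.2012]
eef_rot: [0.719, 0.695, 0.0, -0.0]
contact_force: [0.1, -1.7, -0.3]
opening: 0.005
finger_force: 1.0
```

```bash
python3 go.py 45,16,35
```

```text
t 9.43 tip stage mm [45.4 11.5] z 35.2 F stage [ 0.2  -1.69] -0.34 op 0.0
turn to want [-0.    -0.     0.004]
45,16,35 [ 0.009  -0.0007  0.0004]
```

Request:
{"op": "play_rows", "data": {
  "rows": [
    [[0.003,0,0,0,0,0],[0.006,0,0,0,0,0],[0.008,0,0,0,0,0],[0.01,0,0,0,0,0],[0.012,0,0,0,0,0],[0.012,0,0,0,0,0]]
  ]
}}

```text
clock: 9.93
tool_pos: [0.6096, 0.0276, 0.2012]
eef_rot: [0.719, 0.695, 0.0, -0.0]
contact_force: [-0.8, -2.4, 0.7]
opening: 0.006
finger_force: 1.1
```

```bash
python3 go.py 45,16,35
```

```text
t 9.93 tip stage mm [45.4 17.5] z 35.2 F stage [-0.67 -2.39] 0.7 op 0.01
turn to want [ 0.    -0.     0.004]
45,16,35 [-0.003  -0.0008  0.0004]
```

Request:
{"op": "play_rows", "data": {
  "rows": [
    [[0.002,0,0,0,0,0],[0.004,0,0,0,0,0],[0.006,0,0,0,0,0],[0.008,0,0,0,0,0],[0.008,0,0,0,0,0]]
  ]
}}

```text
clock: 10.35
tool_pos: [0.6097, 0.0289, 0.2012]
eef_rot: [0.72, 0.694, -0.002, 0.001]
contact_force: [0.8, -7.9, 2.5]
opening: 0.004
finger_force: 3.6
```

```bash
python3 go.py 45,16,35
```

```text
t 10.35 tip stage mm [45.4 17.9] z 35.2 F stage [ 1.08 -7.83] 2.54 op 0.0
turn to want [-0.002  0.009 -0.001]
45,16,35 [-0.0054 -0.001   0.0004]
```

The end stop is felt (8 N) where it was expected. I back off, lift, and move over the button.

Request:
{"op": "play_rows", "data": {
  "rows": [
    [[-0.02,0,0,0,0,0],[-0.06,0,0,0,0,0],[-0.08,0,0,0,0,0],[-0.08,0,-0.08,0,0,0],[-0.08,0,-0.16,0,0,0],[-0.08,0,-0.18,0,0,0],[-0.05,-0.07,-0.18,0,0,0],[0,-0.14,-0.18,0,0,0],[0.067,-0.2,-0.18,0,0,0],[0.067,-0.2,-0.18,0,0,0],[0.067,-0.2,-0.18,0,0,0],[0.067,-0.2,-0.18,0,0,0],[0.067,-0.2,-0.18,0,0,0]]
  ]
}}

```text
clock: 11.43
tool_pos: [0.5121, 0.0673, 0.2911]
eef_rot: [0.72, 0.694, 0.0, 0.001]
contact_force: [0.3, 0.3, -0.0]
opening: 0.005
finger_force: 0.0
```

```bash
python3 go.py -55,55,60 -55,55,45 -55,55,37;python3 -c "
from plant import *
from h import *
s=snapshot('scene');S=np.load('st.npz')
for y in (.05,.055,.0565):print((proj(s,np.append(S['R']@[.045,y]+S['t'],.042))-[280,120])*4.7)
cv2.imwrite('pics/p5.png',cv2.resize(s['pixels'][120:240,280:440],None,fx=4.7,fy=4.7,interpolation=2))"
```

```text
t 11.43 tip stage mm [-53.3  53.5] z 125.1 F stage [0.24 0.26] -0.03 op 0.01
turn to want [ 0.003  0.    -0.001]
-55,55,60 [ 0.0029 -0.0032  0.1303]
-55,55,45 [ 0.0029 -0.0032  0.1603]
-55,55,37 [ 0.0029 -0.0032  0.1763]
[429.51056618 250.59005074]
[434.1072138  245.46931015]
[435.4813271  243.93852546]
```

View pics/p5.png

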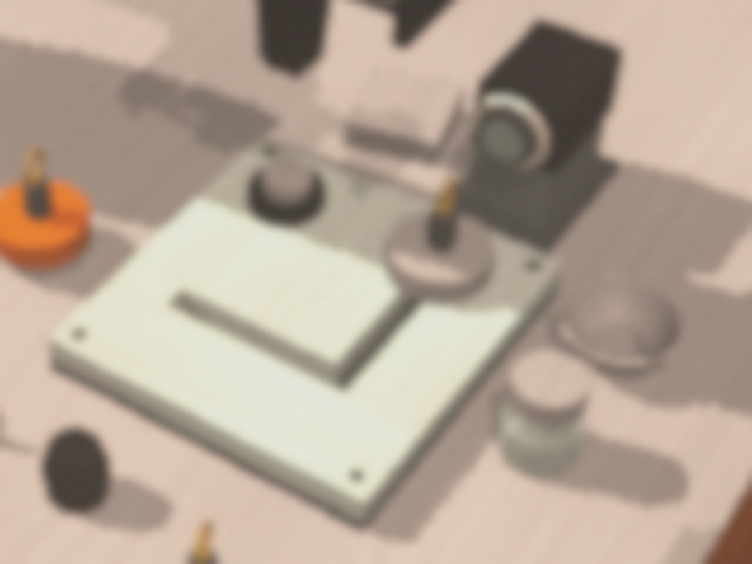

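The disc is home at (439,245), in front of the lens. The button cap at (288,178) stands proud of its housing. I lower onto it.

Request:
{"op": "play_rows", "data": {
  "rows": [
    [[0.002,-0.002,0.06,0,0,0],[0.003,-0.003,0.11,0,0,0],[0.003,-0.003,0.14,0,0,0],[0.003,-0.003,0.15,0,0,0],[0.003,-0.003,0.155,0,0,0],[0.003,-0.003,0.158,0,0,0],[0.003,-0.003,0.158,0,0,0]]
  ]
}}

```text
clock: 12.07
tool_pos: [0.5099, 0.0693, 0.2127]
eef_rot: [0.72, 0.694, 0.0, 0.0]
contact_force: [-0.2, -0.4, -0.2]
opening: 0.006
finger_force: 0.0
```

```bash
python3 go.py -55,55,40 -55,55,36
```

```text
t 12.07 tip stage mm [-55.5  55.5] z 46.7 F stage [-0.23 -0.44] -0.15 op 0.01
turn to want [0.002 0.    0.001]
-55,55,40 [-0.001   0.0014  0.0134]
-55,55,36 [-0.001   0.0014  0.0214]
```

Request:
{"op": "play_rows", "data": {
  "rows": [
    [[0,0,0.002,0,0,0],[0,0,0.004,0,0,0],[0,0,0.006,0,0,0],[0,0,0.008,0,0,0],[0,0,0.01,0,0,0],[0,0,0.01,0,0,0]]
  ]
}}

```text
clock: 12.57
tool_pos: [0.5101, 0.0697, 0.2075]
eef_rot: [0.72, 0.694, 0.0, 0.001]
contact_force: [2.3, -1.3, 4.9]
opening: 0.003
finger_force: 2.1
```

```bash
python3 go.py -55,55,36
```

```text
t 12.57 tip stage mm [-55.3  55.8] z 41.5 F stage [ 2.33 -1.26] 4.9 op 0.0
turn to want [0.003 0.    0.002]
-55,55,36 [-0.0017  0.0011  0.0109]
```

Request:
{"op": "play_rows", "data": {
  "rows": [
    [[0,0,0.002,0,0,0],[0,0,0.004,0,0,0],[0,0,0.006,0,0,0],[0,0,0.006,0,0,0]]
  ]
}}

```text
clock: 12.9
tool_pos: [0.5099, 0.0698, 0.2061]
eef_rot: [0.719, 0.695, 0.001, 0.001]
contact_force: [-0.7, -2.5, 22.1]
opening: 0.002
finger_force: 11.4
```

```bash
python3 go.py -55,55,36
```

```text
t 12.9 tip stage mm [-55.3  55.8] z 40.1 F stage [-0.58 -2.55] 22.15 op 0.0
turn to want [0.006 0.001 0.003]
-55,55,36 [-0.0019  0.0015  0.0083]
```

It bottoms out: the spring's ~5 N was followed by a hard stop at 22 N. I release straight up.

Request:
{"op": "play_rows", "data": {
  "rows": [
    [[0,0,0,0,0,0],[0,0,-0.01,0,0,0],[0,0,-0.03,0,0,0],[0,0,-0.1,0,0,0],[0,0,-0.18,0,0,0],[0,0,-0.26,0,0,0],[0,0,-0.32,0,0,0],[0,-0.08,-0.32,0,0,0],[0,-0.08,-0.32,0,0,0],[0,-0.08,-0.32,0,0,0],[0,-0.08,-0.32,0,0,0]]
  ]
}}

```text
clock: 13.82
tool_pos: [0.4693, 0.0715, 0.3641]
eef_rot: [0.719, 0.695, -0.0, -0.0]
contact_force: [0.5, 0.2, -0.1]
opening: 0.009
finger_force: 0.0
```

```bash
python3 go.py;python3 -c "
from plant import *
from h import *
s=snapshot('scene')
cv2.imwrite('pics/p6.png',cv2.resize(s['pixels'][120:240,280:440],None,fx=4.7,fy=4.7,interpolation=2))"
```

```text
t 13.82 tip stage mm [-96.5  56.2] z 198.1 F stage [0.53 0.18] -0.12 op 0.01
turn to want [-0.001 -0.     0.005]
```

View pics/p6.png

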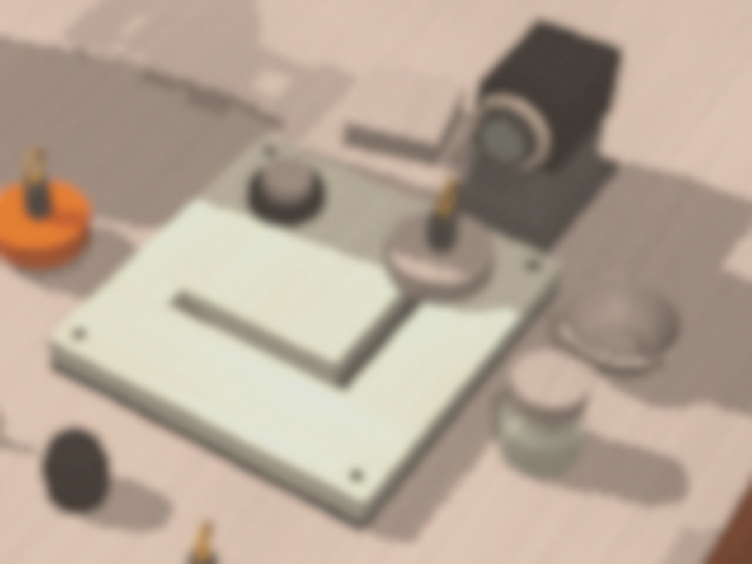

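The picture shows the button back up at (288,178), the holder home at (439,245), and the arm clear of everything. I hand the job in.

```bash
python3 -c "
from plant import *
print(finish_job())"
```

```text
the job is handed in; nothing more can be done
None
```

The holder was pushed round the slot to its end stop in front of the camera, then the shutter was pressed to its hard stop and came back up; I handed the job in at about 14 s, and the judge returned no verdict.

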